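Close up the collector's case

TASK

The amulets are back in their wooden case, so close it up: first fold the upright glazed frame down flat over them, and once it is all the way down swing the lid fully shut over it. Push with the fingertips only, gently and without slamming: do not pinch or lift the frame or the lid, and leave the other things on the desk where they are. Finish with the hand clear.

Things in the scene. Friction and masses are not known exactly. Their poses are not given: they have to be found in the camera images.
- case: Shallow open wooden collector's case, fixed to the desk, 200 mm (its x) by 240 mm (its y), rim 60 mm above the desk, walls 10 mm, with red padded wells holding amulets. Origin: centre of its underside, on the desk; z up. The lid is hinged on its +x rim, the glazed frame on its -x wall; both hinge lines run along its y. The case's +x points roughly to the robot's left, within about 35 degrees.
- leaf (a joint): Angle (rad) of the glazed inner frame: 0 = folded flat over the wells, its upper face then 12 mm below the case rim; 1.57 = standing straight up; it starts between about 1.3 and 1.6 and its stop is 1.66. Stiff friction hinge: it stays where it is left and must be pushed all the way down, about 0.16 N m against friction, plus or minus up to 0.14 N m of weight.
- leaf_hinge (a point): Middle of the glazed frame's hinge line, on the face that looks outwards (away from the lid) when upright and upwards when folded. It is 88.5 mm from the case centre towards case -x, 48 mm above the desk.
- leaf_edge (a point): Middle of the free edge of the glazed frame, on that same outer/upper face, 174 mm from the hinge line; the top edge when upright.
- leaf_frame: The glazed inner frame (the leaf): a wooden frame, 174 mm long from hinge to free edge, 214 mm wide, rails 16 mm wide and 8 mm thick around a 3 mm clear pane that lies 3 mm below the outer face. Origin at leaf_hinge; its x runs from the hinge to the free edge, y along the hinge, z out of the outer (upper when folded) face; the wood lies below that face.
- leaf_seal: Grey felt strip 2 mm thick on the inner (under) face of the wooden frame, 4 mm in from its edges. Same origin and axes as leaf_frame.
- lid (a joint): Angle (rad) of the lid: 0 = fully shut, 1.57 = straight up; it starts open, between about 1.7 and 1.9, stop at 1.95. Stiff friction hinge (0.30 N m, weight up to about 0.26 N m): it stays where it is left and must be pushed all the way shut.
- lid_hinge (a point): Middle of the lid's hinge line, on the case rim: 100 mm from the case centre towards case +x, 60 mm above the desk.
- lid_edge (a point): Middle of the lid's free edge, on its outer face (the face that is on top when shut and looks away from the glazed frame when open): 200 mm from the hinge line, outer face 22 mm from the plane of the lid's meeting face.
- lid_panel: Wooden outer panel of the lid, 200 mm from hinge to free edge by 240 mm wide. Origin at lid_hinge; -x runs from the hinge to the free edge, y along the hinge, z towards the outer face, which lies at z = 22 mm. When shut its top is 82 mm above the desk.
- lid_lining: Red lining inside the lid and the felt strip on the edge where it meets the case. Same origin and axes as lid_panel.
- jar: Small clear jar with black cap, 48 mm wide, 55 mm high, standing on the desk by the case; leave alone. Origin: centre of its underside.
- loupe: Black stand loupe, 42 mm wide, 42 mm high, standing by the case; leave alone. Origin: centre of its underside.
- pendant: Steel-cased amulet lying on the desk, 40 x 27 x 7 mm; leave alone. Origin: centre of its underside.
- tin: Round flat aluminium tin, 70 mm wide, 26 mm high, on the desk; leave alone. Origin: centre of its underside.

How it is judged (in metres and radians):
On the way, in this order (a step that is already met when the one before it is completed fails the run):
1. the glazed frame is folded flat while the lid still stands open (value of joint leaf below 0.03 rad and value of joint lid above 1.2 rad), for 0.2 s.
2. the lid is fully shut over the folded frame (value of joint each of lid, leaf below 0.03 rad), for 0.2 s.
At the end, for the whole second after the job is handed in: The glazed frame lies flat (within 0.03 rad) and the lid is fully shut over it (within 0.03 rad, 6 mm at its edge) and still; the jar, loupe, pendant and tin are within 20 mm of where they stood (all of step 2 and linear speed of lid_panel below 0.01 m/s and distance of each of jar, loupe, pendant, tin from where it was at the start of the episode below 0.02 m); the robot touches nothing.
It fails at once if the lid is swung more than half-way down while the glazed frame is not folded (value of joint lid below 0.8 rad and value of joint leaf above 0.1 rad).
It fails at once if the glazed frame or the lid is pinched: fingers press on both of its faces at once (over 1 N each) ((contact force between the fingers and leaf_frame above 1 N and contact force between the fingers and leaf_seal above 1 N) or (contact force between the fingers and lid_panel above 1 N and contact force between the fingers and lid_lining above 1 N)).
It fails at once if the glazed frame is pressed harder than 50 N with the fingers (contact force between the fingers and leaf_frame above 50 N).
It fails at once if the lid or the frame is slammed (faster than 3 rad/s) (velocity of joint any of lid, leaf below -3 rad/s).
It fails at once if a thing on the desk is lifted or pushed away (30 mm) (distance of any of jar, loupe, pendant, tin from where it was at the start of the episode above 0.03 m).
It also fails if it takes over 62 s, if anything falls off the work surface, if the arm or the gripper's body presses on something with over 40 N, if the wrist force passes 120 N, or if a joint passes its speed limit or range.

ROBOT

A 6-joint arm with a two-finger parallel gripper is mounted at the origin on the work surface. World frame = base frame: x ahead of the robot, y to its left, z up, the work surface at z = 0. Lengths are in mm, angles in degrees, forces in N, time in s.
With the tool pointing down it reaches from about 300 to 850 mm from the base axis. Payload 4.2 kg.
Tool frame: the origin (TCP) lies at the very end of the fingers, on their centre line; the grasp point (between the pads) lies 19 mm behind it; z points along the fingers, y is the direction in which the jaws open and shut (so a half turn about z gives the same grasp; the last joint's range is limited). The gripper opens to 91 mm and grips with 3 to 60 N. Pads are 32 mm wide; open, the fingers measure 118 mm over their backs; the gripper's body (76 mm by 178 mm) begins 60 mm behind the grasp point.
Start: joints at [65.776, 18.312, 89.639, -0, 72.044, -1.146], TCP at [225.401, 528.997, 213.976] pointing down, gripper open.
Joint ranges: [-177.97, 177.97], [-48.28, 115.42], [12.27, 149.76], [-77.06, 257.06], [2.81, 150.46], [-146.56, 146.56]. Speed limits (degrees/s): [147.25, 147.25, 180, 180, 180, 180].

INTERFACE

Orientations are given as [roll, pitch, yaw] about the fixed x, y, z axes, in that order (R = Rz(yaw) Ry(pitch) Rx(roll)).
In Python, from workcell import env gives the robot as it stands. The module is installed in compiled form; this text tells all that it offers.
- The arm moves only by the tool arm_command, never from a script. Its argument "targets" is a list of rows, each a list of 5 numbers: the closure, from 0 (fully open) to 1 (shut), then the shift along the tool's x, y, z each as a share of 50 cm, from -1 to 1, then the turn about the tool's z as a share of pi/4 rad, from -1 to 1. A call has 1 to 8 rows; each row is the pose to reach, as a shift and turn from the pose measured when the call began, along the tool's axes at that moment; what a row does not reach only later rows make up. A row lasts 1/12 s, in which the tool goes at most 41.7 mm and 7.16 degrees, less where a joint would pass 70% of its speed; a pose out of reach is approached as far as the arm can. A call with a number of a shift or a turn outside -1 to 1 is refused whole. A call with a gripper value outside its range is refused whole. The fingers move at their own pace and stop on an object; "squeeze" is the grip in N (left out, the last holds). Time passes only in rows, so rows that repeat a pose let the fingers close. It gives the time, the measured TCP pose, the force and the opening at its end, in the units of the state.
- env.state(): the state, without advancing time (a new reading comes with each control period).
- env.grab_frame(name): name is "side" or "top"; returns the picture (400x640x3 uint8, red, green, blue); there is no depth.
- env.camera_params(name): a dict with "camera_matrix" (3x3 intrinsics, pixels), "dist_coeffs" ([k1, k2, p1, p2, k3] as OpenCV has them; the pictures are not rectified), "R" (3x3) and "t" (3): a world point X has camera coordinates R X + t. Camera axes: x right, y down, z forward; pixel columns grow to the right and rows downward; lengths in mm; the calibration is good to about 2 mm. A picture is of the moment at which its call begins. camera_params takes no time and is no camera call.
- env.job_done(): hands the job in, once; it reports no verdict.
The state is a dict: "time_s": time; "qpos": joint angles; "qvel": joint speeds; "effort": joint torques, N m; "ee_pos": TCP position; "ee_rot": TCP orientation; "force": force on the tool from outside, world axes, zero at the start; "torque": the same for the moment, N m; "gripper_width": finger opening in mm.
Only numpy, scipy, OpenCV 4.12 (cv2) and the standard library are available. Lean on these libraries where they do the work, as an engineer would, in place of code of your own. Each camera call takes 0.05 s, during which the arm holds its last target.

## Working session

There is one attempt and no reset: what is moved stays moved. The work goes in short steps, Python scripts to look and compute and a tool call to move; the robot and the scene stay as the last step left them, time stands still between calls to the robot, and variables do not carry over. Pictures are saved under pics/ and viewed, and the job is handed in when it is done.

Besides the shell and the picture viewer there is one more tool, called after "Request:" as a command line: name --pt "numbers of a row" for each row, then --argument value for the rest. arm_command: Moves the arm, as the interface text tells. Shift numbers are shares of 50 cm and turn numbers shares of pi/4 rad, none past 1 either way. Its arguments: {"type":"object","properties":{"targets":{"type":"array"},"squeeze":{"type":"number"}},"required":["targets"]}

```bash
mkdir -p pics
python3 - <<'E'
from workcell import env
import cv2
print(env.state())
for n in("side","top"):
    f=env.grab_frame(n); cv2.imwrite(f"pics/{n}0.png",f[:,:,::-1])
    print(n,env.camera_params(n))
E
```

```text
{'time_s': 0.0, 'qpos': array([ 6.57736975e+01,  1.83512518e+01,  8.97060728e+01,  8.78021276e-04,
        7.20439164e+01, -1.14492712e+00]), 'qvel': array([-0.03213045,  0.09938741, -0.02469293, -0.04514655, -0.03682521,
       -0.09701899]), 'effort': array([ 2.09418991e-03, -4.12466311e+01, -2.31977499e+01,  7.27688055e-02,
        4.56864922e-02, -1.38886403e-04]), 'ee_pos': array([225.20055485, 528.51670384, 213.12644437]), 'ee_rot': array([-1.79898796e+02, -2.85754744e-03,  1.56918351e+02]), 'force': array([-0.21394831,  1.3482405 ,  0.04312548]), 'torque': array([-0.00874745,  0.01003098, -0.01557505]), 'gripper_width': 90.77185586879064}
side {'camera_matrix': array([[486.96484082,   0.        , 321.19961992],
       [  0.        , 486.96484082, 194.93671225],
       [  0.        ,   0.        ,   1.        ]]), 'dist_coeffs': array([-0.00856364,  0.        ,  0.        ,  0.        ,  0.        ]), 'R': array([[-0.99615092, -0.08632836,  0.01519073],
       [-0.06940636,  0.67098696, -0.73821355],
       [ 0.05353598, -0.73642644, -0.67439602]]), 't': array([547.79050913,  93.34282329, 994.10439634])}
top {'camera_matrix': array([[382.7921468 ,   0.        , 319.1385537 ],
       [  0.        , 382.7921468 , 196.27648576],
       [  0.        ,   0.        ,   1.        ]]), 'dist_coeffs': array([0.0188941, 0.       , 0.       , 0.       , 0.       ]), 'R': array([[ 0.01222245, -0.99972179, -0.02017298],
       [-0.98478664, -0.0085377 , -0.17355802],
       [ 0.17333751,  0.02198739, -0.98461701]]), 't': array([ 35.69031603, 566.80910551, 747.46006845])}
```

View pics/side0.png

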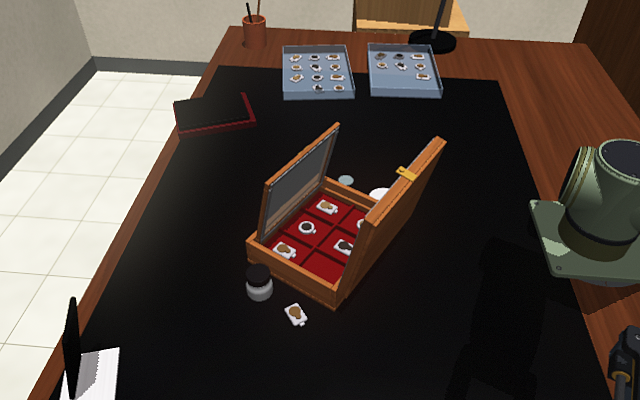

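View pics/top0.png

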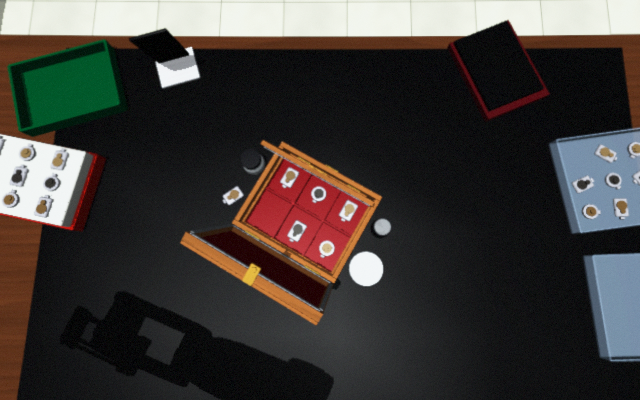

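The top view shows the lid (about 250,275) on the robot's side and the upright frame (about 320,175) on the far side. In the side view the lid is at about (405,220) and the frame at about (300,180). This puts case +x mostly towards world -x, so I'll check the text's "left" against measurements.

Run:
```python
import cv2
a=cv2.imread("pics/top0.png")[130:335,170:420]; cv2.imwrite("pics/top0c.png",cv2.resize(a,None,fx=3.2,fy=2.9,interpolation=cv2.INTER_CUBIC) if 0 else cv2.resize(a,None,fx=2.9,fy=2.9,interpolation=cv2.INTER_CUBIC))
a=cv2.imread("pics/side0.png")[115:335,235:455]; cv2.imwrite("pics/side0c.png",cv2.resize(a,None,fx=2.7,fy=2.7,interpolation=cv2.INTER_CUBIC))
```

```text
(no output)
```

View pics/top0c.png

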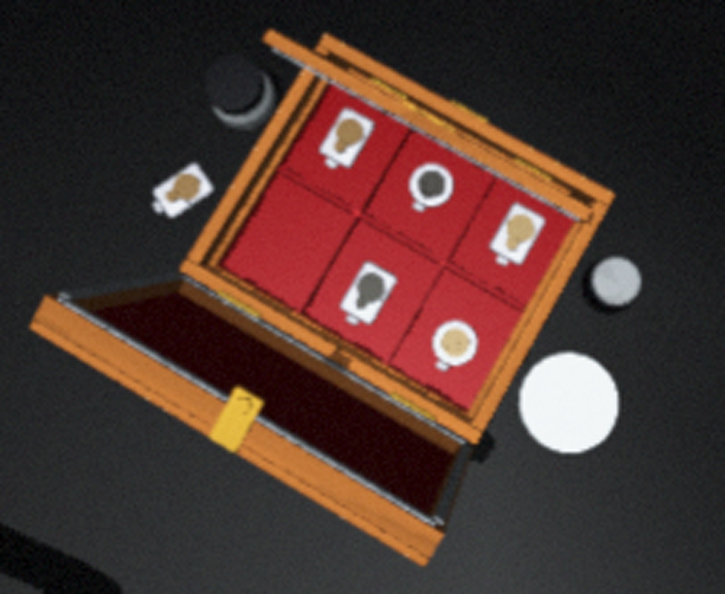

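View pics/side0c.png

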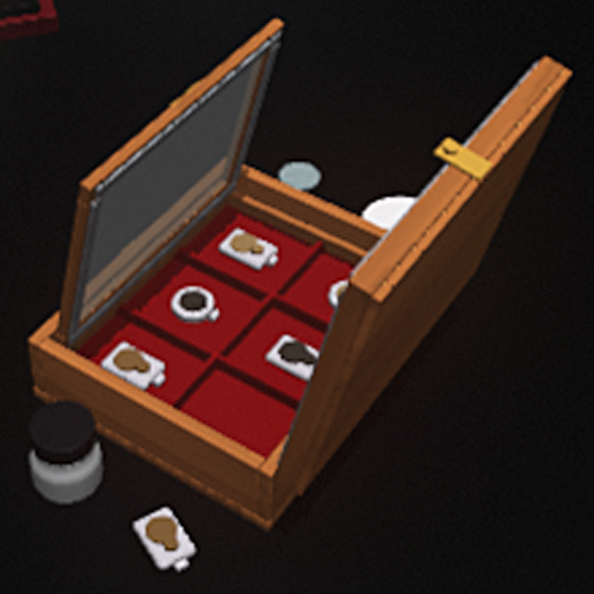

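```bash
cat > h.py <<'E'
import numpy as np,cv2
from workcell import env
P={n:env.camera_params(n) for n in("side","top")}
def proj(n,X):
    p=P[n];r=cv2.Rodrigues(p["R"])[0]
    return cv2.projectPoints(np.atleast_2d(np.float64(X)),r,p["t"],p["camera_matrix"],p["dist_coeffs"])[0][:,0]
def ray(n,uv,z):
    p=P[n];q=cv2.undistortPoints(np.float64([[uv]]),p["camera_matrix"],p["dist_coeffs"])[0,0]
    d=p["R"].T@np.array([q[0],q[1],1]);c=-p["R"].T@p["t"];return c+d*(z-c[2])/d[2]
def c2w(v,c):
    x,y,a=v[:3];c=np.atleast_2d(np.float64(c));R=np.array([[np.cos(a),-np.sin(a),0],[np.sin(a),np.cos(a),0],[0,0,1]])
    return c@R.T+[x,y,0]
def leafpt(th,x,y,z=0): # leaf local -> case
    return [-88.5+x*np.cos(th)-z*np.sin(th),y,48+x*np.sin(th)+z*np.cos(th)]
def lidpt(th,x,y,z): # x distance from hinge
    return [100-x*np.cos(th)+z*np.sin(th),y,60+x*np.sin(th)+z*np.cos(th)]
E
cat > fit.py <<'E'
from h import *
from scipy.optimize import least_squares
T=lambda u,v:(170+u/2.9,130+v/2.9)
S=lambda u,v:(235+u/2.7,115+v/2.7)
# case y+ : case x towards robot(-x), left side (world +y)... case y = z cross x
obs=[("top",T(323,38),lambda v:[-100,s*120,60]),("top",T(612,195),lambda v:[-100,-s*120,60]),
("top",T(183,268),lambda v:[100,s*120,60]),("top",T(478,440),lambda v:[100,-s*120,60]),
("side",S(33,345),lambda v:[-100,s*120,60]),
("top",T(265,35),lambda v:leafpt(v[3],174,s*107)),("side",S(78,185),lambda v:leafpt(v[3],174,s*107)),("side",S(277,20),lambda v:leafpt(v[3],174,-s*107)),
("top",T(32,325),lambda v:lidpt(v[4],200,s*120,22)),("top",T(425,563),lambda v:lidpt(v[4],200,-s*120,22)),
("side",S(380,300),lambda v:lidpt(v[4],200,s*120,22)),("side",S(572,72),lambda v:lidpt(v[4],200,-s*120,22))]
s=-1
def f(v):return np.concatenate([proj(n,c2w(v,g(v)))[0]-uv for n,uv,g in obs])
for a0 in(2.7,1.57):
    r=least_squares(f,[480,30,a0,1.5,1.8],loss="soft_l1");v=r.x
    print(v,np.degrees(v[2]));print(np.round(f(v).reshape(-1,2),1).tolist())
v=least_squares(f,[480,30,2.7,1.5,1.8],loss="soft_l1").x;np.save("v.npy",v)
print("leaf edge",c2w(v,[leafpt(v[3],174,y) for y in(-107,0,107)]).round())
print("lid edge",c2w(v,[lidpt(v[4],200,y,22) for y in(-120,0,120)]).round())
for n,uv,z in(("jar",T(245,80),55),("loupe",T(615,282),42),("tin",T(569,402),26),("pend",T(185,190),7)):print(n,ray("top",uv,z).round())
E
python3 fit.py
```

```text
[536.77480616  66.64884021   2.63333654   1.33376172   1.75190512] 150.87906976619684
[[-0.1, -2.1], [0.7, -1.0], [-2.0, 0.6], [-1.1, 1.3], [-2.8, -2.3], [-0.3, -0.9], [1.9, -0.3], [0.2, -0.6], [-1.4, 0.5], [-0.0, 0.7], [-0.0, -0.8], [-0.6, -1.2]]
[536.77480445  66.64884118   2.63333654   1.33376173   1.75190511] 150.87906982468334
[[-0.1, -2.1], [0.7, -1.0], [-2.0, 0.6], [-1.1, 1.3], [-2.8, -2.3], [-0.3, -0.9], [1.9, -0.3], [0.2, -0.6], [-1.4, 0.5], [-0.0, 0.7], [-0.0, -0.8], [-0.6, -1.2]]
leaf edge [[630. 137. 217.]
 [578.  43. 217.]
 [526. -50. 217.]]
lid edge [[457. 248. 253.]
 [399. 143. 253.]
 [341.  39. 253.]]
jar [647. 179.  55.]
loupe [504. -89.  42.]
tin [419. -57.  26.]
pend [574. 231.   7.]
```

Fit residuals are 3 px or less, about 5 mm. The case yaw comes out at 151°, so +x points mostly back at the robot. That disagrees with the text's "roughly left within 35°", but both cameras agree, and the base projects where it is seen in the side view. I'll check the calibration against the fingertip once it is in view.

```bash
cat > go.py <<'E'
# usage: go.py cx cy z ... -> shares to case-frame targets
from h import *
import sys
from scipy.spatial.transform import Rotation as Ro
s=env.state();v=np.load("v.npy")
R=Ro.from_euler("xyz",s["ee_rot"],degrees=True).as_matrix()
cp=np.array([[np.cos(v[2]),np.sin(v[2])],[-np.sin(v[2]),np.cos(v[2])]])@(s["ee_pos"][:2]-v[:2])
print("t",round(s["time_s"],2),"pos",s["ee_pos"].round(1),"rot",s["ee_rot"].round(2),"case",cp.round(1),"F",s["force"].round(1),"w",round(s["gripper_width"],1),"q",s["qpos"].round(2))
print("turn share",round((s["ee_rot"][2]-np.degrees(v[2]))/45,4))
a=[float(x) for x in sys.argv[1:]]
for i in range(0,len(a),3):
    w=c2w(v,[a[i],a[i+1],0])[0];w[2]=a[i+2];print(a[i:i+3],"world",w.round(0),"share",(R.T@(w-s["ee_pos"])/500).round(4))
def tip(n):return proj(n,s["ee_pos"])[0].round(1)
print("tip px side",tip("side"),"top",tip("top"))
E
python3 go.py -130 0 340
```

```text
t 0.1 pos [225.2 528.6 213.2] rot [-179.91   -0.    156.92] case [ 497.  -251.9] F [ 0.8 -0.3  0.6] w 91.0 q [65.78 18.35 89.7  -0.   72.04 -1.14]
turn share 0.1343
[-130.0, 0.0, 340.0] world [650.   3. 340.] share [-1.194  -0.6334 -0.2526]
tip px side [608.8 476.3] top [ -8.5 397.4]
```

Request:
arm_command --pt "1 0 0 -0.1 0.05" --pt "1 0 0 -0.2 0.13" --pt "1 0 0 -0.3 0.13" --pt "1 0 0 -0.3 0.13" --squeeze 10

```text
time_s: 0.43
ee_pos: [225.6, 529.4, 367.7]
ee_rot: [179.8, -0.0, 151.1]
force: [0.4, -0.0, 0.3]
gripper_width: 67.3
```

```bash
python3 go.py -130 0 340
```

```text
t 0.43 pos [225.6 529.4 367.7] rot [ 1.7977e+02 -2.0000e-02  1.5106e+02] case [ 497.1 -252.8] F [ 0.4 -0.   0.3] w 67.3 q [65.78 15.31 72.29  0.   92.16  4.71]
turn share 0.0041
[-130.0, 0.0, 340.0] world [650.   3. 340.] share [-1.2525 -0.5099  0.0529]
tip px side [692.8 407. ] top [-132.2  446.6]
```

Request:
arm_command --pt "1 -0.08 -0.03 0 0" --pt "1 -0.16 -0.06 0 0" --pt "1 -0.24 -0.1 0 0" --pt "1 -0.32 -0.13 0 0" --pt "1 -0.4 -0.16 0 0" --pt "1 -0.48 -0.2 0 0" --pt "1 -0.56 -0.23 0 0" --pt "1 -0.63 -0.26 0.0 0"

```text
time_s: 1.1
ee_pos: [434.3, 267.3, 366.8]
ee_rot: [179.8, -0.0, 151.1]
force: [-0.1, 0.6, -0.3]
gripper_width: 14.2
```

```bash
python3 go.py -130 0 340
```

```text
t 1.1 pos [434.3 267.3 366.8] rot [ 1.7979e+02 -3.0000e-02  1.5107e+02] case [ 187.1 -125.5] F [-0.1  0.6 -0.3] w 14.2 q [ 30.23   8.92  80.71   0.14  90.21 -30.85]
turn share 0.0043
[-130.0, 0.0, 340.0] world [650.   3. 340.] share [-0.6335 -0.2533  0.0523]
tip px side [404.1 171. ] top [126.8 256.5]
```

Request:
arm_command --pt "1 -0.08 -0.03 0 0" --pt "1 -0.16 -0.06 0 0" --pt "1 -0.24 -0.1 0 0" --pt "1 -0.32 -0.13 0 0" --pt "1 -0.4 -0.16 0 0" --pt "1 -0.48 -0.19 0 0" --pt "1 -0.56 -0.22 0 0" --pt "1 -0.63 -0.25 0.0 0"

```text
time_s: 1.77
ee_pos: [645.8, 9.8, 365.6]
ee_rot: [179.8, -0.1, 151.1]
force: [0.7, -0.4, 0.4]
gripper_width: 0.6
```

```bash
python3 go.py -130 0 200
python3 - <<'E'
from workcell import env
import cv2
for n in("side","top"):
    cv2.imwrite(f"pics/{n}1.png",env.grab_frame(n)[:,:,::-1])
E
```

```text
t 1.77 pos [645.8   9.8 365.6] rot [ 1.7979e+02 -9.0000e-02  1.5107e+02] case [-122.9   -3.4] F [ 0.7 -0.4  0.4] w 0.6 q [ -0.27  22.67  61.83   0.22  95.47 -61.31]
turn share 0.0042
[-130.0, 0.0, 200.0] world [650.   3. 200.] share [-0.0146 -0.008   0.3311]
tip px side [264.2  60.1] top [339.4  94.5]
```

View pics/side1.png

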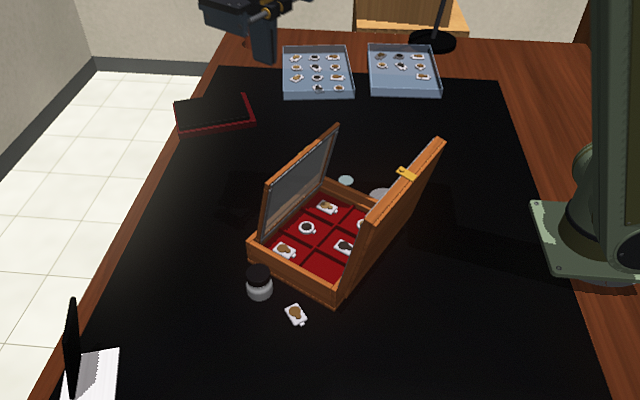

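View pics/top1.png

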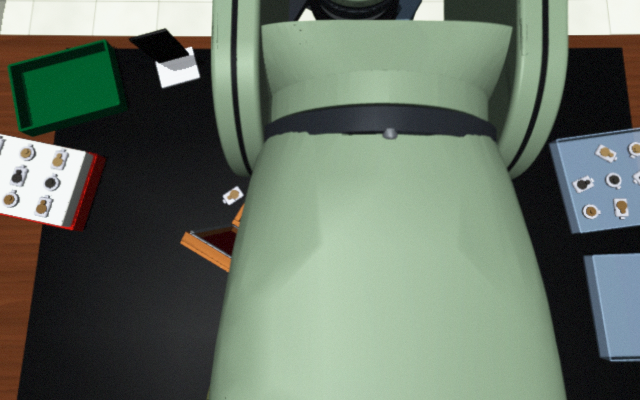

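The side view shows the closed fingertips at about (262,63). The prediction was (264,60), so the calibration and the base frame hold. Next I check the forearm height over the lid for the low pose.

Run:
```python
import numpy as np
from scipy.optimize import least_squares,fsolve
D=np.array([(18.35,89.7,575.0,213.2),(15.31,72.29,575.5,367.7),(8.92,80.71,510,366.8),(22.67,61.83,645.9,365.6)])
A=[];b=[]
for q2,q3,r,z in D:
    a,c=np.radians(q2),np.radians(q2+q3)
    A+=[[1,0,np.sin(a),np.sin(c)],[0,1,np.cos(a),np.cos(c)]];b+=[r,z]
x,res,_,_=np.linalg.lstsq(np.array(A),np.array(b),rcond=None);print(x,res)
for r,z in((490,48),(490,55),(520,100),(400,220),(600,85),(610,200)):
    f=lambda q:[x[0]+x[2]*np.sin(q[0])+x[3]*np.sin(q[0]+q[1])-r,x[1]+x[2]*np.cos(q[0])+x[3]*np.cos(q[0]+q[1])-z]
    q=fsolve(f,[.3,1.5]);print(r,z,np.degrees(q),"elbow r,z-ish rel tool",x[3]*np.sin(q.sum()),-x[3]*np.cos(q.sum()))
```

```text
[   1.33407191 -214.14928893  585.46625558  417.13787253] [75.96409009]
490 48 [ 18.96875634 115.36739734] elbow r,z-ish rel tool 298.3586519970578 291.5237888713966
490 55 [ 18.44473232 114.88553643] elbow r,z-ish rel tool 303.43040403350665 286.24114764914384
520 100 [ 17.87097495 107.7700295 ] elbow r,z-ish rel tool 339.00125363031606 243.0682100491757
400 220 [  0.96970032 110.2871508 ] elbow r,z-ish rel tool 388.7576988878354 151.23311890876013
600 85 [25.34687966 98.10731194] elbow r,z-ish rel tool 348.0293202118605 229.95564131437675
610 200 [21.30632254 87.04039361] elbow r,z-ish rel tool 395.9343991283929 131.30101403368712
```

Request:
arm_command --pt "1 0 -0.01 0.08 0" --pt "1 0 -0.01 0.16 0" --pt "1 0 -0.01 0.24 0" --pt "1 0 -0.01 0.3 0" --pt "1 0 -0.01 0.33 0" --pt "1 0 -0.01 0.33 0"

```text
time_s: 2.37
ee_pos: [641.8, 2.8, 192.9]
ee_rot: [-179.8, -0.6, 150.7]
force: [-0.5, 0.7, 0.4]
gripper_width: 0.5
```

```bash
python3 - <<'E' > args
import numpy as np
for th in (1.5,1.42,1.34,1.26,1.18,1.10,1.02,.94): print(round(-104.5+160*np.cos(th),1),0,round(48+160*np.sin(th),1),end=" ")
E
python3 go.py $(cat args)
```

```text
t 2.37 pos [641.8   2.8 192.9] rot [-179.75   -0.63  150.74] case [-122.8    4.7] F [-0.5  0.7  0.4] w 0.5 q [-8.200e-01  2.544e+01  8.158e+01  8.000e-02  7.365e+01 -6.158e+01]
turn share -0.0032
[-93.2, 0.0, 207.6] world [618.  21. 208.] share [ 0.0596  0.0092 -0.0287]
[-80.5, 0.0, 206.2] world [607.  27. 206.] share [ 0.085   0.0091 -0.0256]
[-67.9, 0.0, 203.8] world [596.  34. 204.] share [ 0.1101  0.0091 -0.0206]
[-55.6, 0.0, 200.3] world [585.  40. 200.] share [ 0.1346  0.009  -0.0133]
[-43.6, 0.0, 195.9] world [575.  45. 196.] share [ 0.1585  0.009  -0.0042]
[-31.9, 0.0, 190.6] world [565.  51. 191.] share [0.1818 0.009  0.0066]
[-20.8, 0.0, 184.3] world [555.  57. 184.] share [0.2039 0.009  0.0195]
[-10.1, 0.0, 177.2] world [546.  62. 177.] share [0.2251 0.009  0.0339]
tip px side [272.9 145.1] top [340.3 139.7]
```

Request:
arm_command --pt "1 0.06 0.009 -0.028 0" --pt "1 0.085 0.009 -0.026 0" --pt "1 0.11 0.009 -0.02 0" --pt "1 0.135 0.009 -0.013 0" --pt "1 0.158 0.009 -0.004 0" --pt "1 0.182 0.009 0.007 0" --pt "1 0.204 0.009 0.02 0" --pt "1 0.225 0.009 0.034 0"

```text
time_s: 3.03
ee_pos: [546.2, 62.6, 179.1]
ee_rot: [-179.9, -0.4, 150.8]
force: [0.7, 0.2, -0.1]
gripper_width: 0.6
```

```bash
python3 - <<'E' > args
import numpy as np
for th in (.87,.8,.73,.66,.59,.52,.45,.38): print(round(-104.5+160*np.cos(th),1),0,round(48+160*np.sin(th),1),end=" ")
E
python3 go.py $(cat args);  python3 - <<'E'
from workcell import env
import cv2
cv2.imwrite("pics/side2.png",cv2.resize(env.grab_frame("side")[40:340,180:500,::-1],None,fx=2,fy=2))
E
```

```text
t 3.03 pos [546.2  62.6 179.1] rot [-179.91   -0.43  150.75] case [-10.3  -1. ] F [ 0.7  0.2 -0.1] w 0.6 q [  5.23  17.68  95.83   0.18  66.9  -55.59]
turn share -0.0028
[-1.3, 0.0, 170.3] world [538.  66. 170.] share [ 0.0178 -0.0021  0.0178]
[7.0, 0.0, 162.8] world [531.  70. 163.] share [ 0.0343 -0.0021  0.0329]
[14.7, 0.0, 154.7] world [524.  74. 155.] share [ 0.0496 -0.0021  0.0492]
[21.9, 0.0, 146.1] world [518.  77. 146.] share [ 0.0638 -0.0021  0.0665]
[28.5, 0.0, 137.0] world [512.  81. 137.] share [ 0.0769 -0.0021  0.0848]
[34.4, 0.0, 127.5] world [507.  83. 128.] share [ 0.0885 -0.0021  0.1039]
[39.6, 0.0, 117.6] world [502.  86. 118.] share [ 0.0988 -0.0021  0.1238]
[44.1, 0.0, 107.3] world [498.  88. 107.] share [ 0.1076 -0.0021  0.1444]
tip px side [321.8 175.1] top [305.5 194.7]
```

View pics/side2.png

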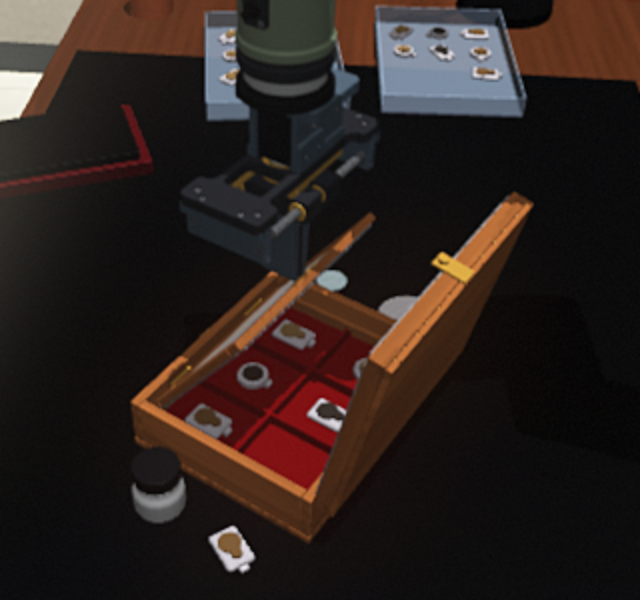

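The leaf is folding as planned: its free edge runs from about (245,345) to (372,218), with the fingertip on its outer face at about (300,275).

Request:
arm_command --pt "1 0.018 -0.002 0.018 0" --pt "1 0.034 -0.002 0.033 0" --pt "1 0.05 -0.002 0.049 0" --pt "1 0.064 -0.002 0.066 0" --pt "1 0.077 -0.002 0.085 0" --pt "1 0.088 -0.002 0.104 0" --pt "1 0.099 -0.002 0.124 0" --pt "1 0.108 -0.002 0.144 0"

```text
time_s: 3.75
ee_pos: [495.3, 89.3, 106.7]
ee_rot: [-179.8, -0.6, 150.8]
force: [0.4, -0.1, -1.1]
gripper_width: 0.4
```

```bash
python3 - <<'E' > args
import numpy as np
for th in (.32,.26,.2,.15,.11,.07,.04,.02): print(round(-104.5+160*np.cos(th),1),0,round(48+160*np.sin(th),1),end=" ")
E
python3 go.py $(cat args)
```

```text
t 3.75 pos [495.3  89.3 106.7] rot [-179.84   -0.62  150.8 ] case [47.2  0.4] F [ 0.4 -0.1 -1.1] w 0.4 q [  8.74  17.79 107.51   0.31  55.3  -52.24]
turn share -0.0018
[47.4, 0.0, 98.3] world [495.  90.  98.] share [0.0001 0.0009 0.0167]
[50.1, 0.0, 89.1] world [493.  91.  89.] share [0.0053 0.001  0.0352]
[52.3, 0.0, 79.8] world [491.  92.  80.] share [0.0095 0.001  0.0539]
[53.7, 0.0, 71.9] world [490.  93.  72.] share [0.0122 0.0011 0.0697]
[54.5, 0.0, 65.6] world [489.  93.  66.] share [0.0136 0.0011 0.0823]
[55.1, 0.0, 59.2] world [489.  93.  59.] share [0.0147 0.0011 0.0951]
[55.4, 0.0, 54.4] world [488.  94.  54.] share [0.0152 0.0012 0.1047]
[55.5, 0.0, 51.2] world [488.  94.  51.] share [0.0153 0.0012 0.1111]
tip px side [347.8 217.1] top [293.1 227.6]
```

Request:
arm_command --pt "1 0 0 0.017 0" --pt "1 0.003 0 0.035 0" --pt "1 0.006 0 0.054 0" --pt "1 0.01 0 0.07 0" --pt "1 0.012 0 0.082 0" --pt "1 0.013 0 0.095 0" --pt "1 0.014 0 0.105 0" --pt "1 0.014 0 0.111 0"

```text
time_s: 4.42
ee_pos: [488.3, 92.8, 50.5]
ee_rot: [-179.8, -0.7, 150.8]
force: [0.8, -1.5, 0.7]
gripper_width: 0.9
```

```bash
python3 go.py 56 0 48;  python3 - <<'E'
from workcell import env
import cv2
cv2.imwrite("pics/side3.png",cv2.resize(env.grab_frame("side")[100:340,200:500,::-1],None,fx=2.4,fy=2.4))
E
```

```text
t 4.42 pos [488.3  92.8  50.5] rot [-179.81   -0.66  150.8 ] case [55.1  0.7] F [ 0.8 -1.5  0.7] w 0.9 q [  9.26  21.35 112.15   0.35  47.14 -51.78]
turn share -0.0018
[56.0, 0.0, 48.0] world [488.  94.  48.] share [0.0018 0.0015 0.0051]
tip px side [349.9 239.7] top [293.7 233.5]
```

View pics/side3.png

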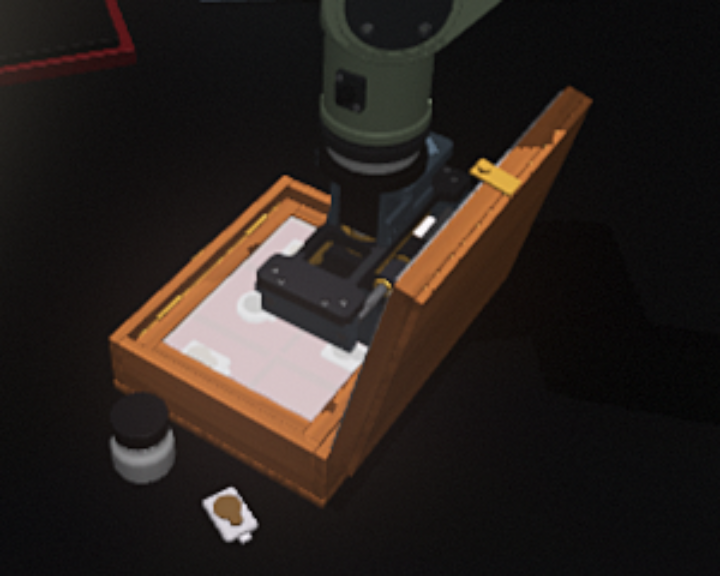

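The leaf lies almost flat in the rim and the lid still stands open. I'll press the last millimetres down gently.

Request:
arm_command --pt "1 0.002 0 0.003 0" --pt "1 0.002 0 0.006 0" --pt "1 0.002 0 0.008 0" --pt "1 0.002 0 0.008 0"

```text
time_s: 4.8
ee_pos: [487.5, 93.3, 47.7]
ee_rot: [-179.8, -0.7, 150.8]
force: [-2.6, -0.6, 9.0]
gripper_width: 0.4
```

Request:
arm_command --pt "1 0 0 0.004 0" --pt "1 0 0 0.006 0" --pt "1 0 0 0.006 0" --pt "1 0 0 0.006 0"

```text
time_s: 5.13
ee_pos: [487.6, 93.4, 47.3]
ee_rot: [-179.9, -0.6, 150.8]
force: [-5.1, -1.0, 19.9]
gripper_width: 0.0
```

```bash
python3 go.py -40 0 330
```

```text
t 5.13 pos [487.6  93.4  47.3] rot [-179.86   -0.61  150.8 ] case [56.   0.6] F [-5.1 -1.  19.9] w 0.0 q [  9.33  21.52 112.48   0.37  46.55 -51.73]
turn share -0.0017
[-40.0, 0.0, 330.0] world [572.  47. 330.] share [-1.860e-01  1.000e-04 -5.673e-01]
tip px side [350.2 241.1] top [293.5 234. ]
```

A firm stop at z = 47.3 mm under 20 N matches the flat position of 48 mm. Now I retreat upwards, away from the lid.

Request:
arm_command --pt "1 -0.01 0 -0.05 0" --pt "1 -0.03 0 -0.13 0" --pt "1 -0.06 0 -0.21 0" --pt "1 -0.09 0 -0.29 0" --pt "1 -0.12 0 -0.37 0" --pt "1 -0.15 0 -0.45 0" --pt "1 -0.17 0 -0.53 0" --pt "1 -0.18 0 -0.6 0"

```text
time_s: 5.8
ee_pos: [569.8, 47.8, 348.8]
ee_rot: [-179.9, -0.5, 150.8]
force: [0.9, 0.6, 0.0]
gripper_width: 0.5
```

```bash
python3 go.py 240 45 340 240 -45 340 240 45 225;  python3 - <<'E'
from workcell import env
import cv2
cv2.imwrite("pics/side4.png",cv2.resize(env.grab_frame("side")[100:340,200:500,::-1],None,fx=2.4,fy=2.4))
E
```

```text
t 5.8 pos [569.8  47.8 348.8] rot [-179.9    -0.52  150.76] case [-38.    0.3] F [0.9 0.6 0. ] w 0.5 q [  3.53  15.45  74.7    0.2   90.34 -57.23]
turn share -0.0026
[240.0, 45.0, 340.0] world [305. 144. 340.] share [ 0.5557 -0.0904  0.0227]
[240.0, -45.0, 340.0] world [349. 223. 340.] share [0.5561 0.0896 0.0224]
[240.0, 45.0, 225.0] world [305. 144. 225.] share [ 0.5536 -0.09    0.2527]
tip px side [309.1  84.2] top [309.9 154.3]
```

View pics/side4.png

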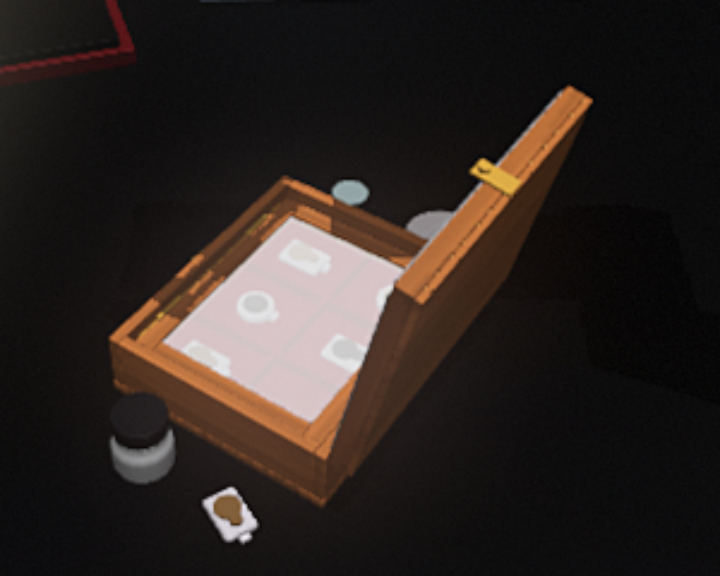

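The leaf lies flat, with its pane evenly inside the rim, and the lid is unmoved. I move over to the lid's outer side at case y = -45, clear of the brass tab.

Request:
arm_command --pt "1 0.07 0.012 0.0 0" --pt "1 0.14 0.024 0 0" --pt "1 0.21 0.036 0 0" --pt "1 0.28 0.048 0 0" --pt "1 0.35 0.06 0 0" --pt "1 0.42 0.07 0 0" --pt "1 0.49 0.08 0 0" --pt "1 0.556 0.09 0 0"

```text
time_s: 6.52
ee_pos: [351.0, 223.5, 356.0]
ee_rot: [179.6, 0.2, 150.7]
force: [0.2, 1.0, 0.1]
gripper_width: 0.4
```

Request:
arm_command --pt "1 0 0 0.0 0" --pt "1 0 0 0.07 0" --pt "1 0 0 0.14 0" --pt "1 0 0 0.21 0" --pt "1 0 0 0.25 0" --pt "1 0 0 0.25 0"

```text
time_s: 7.02
ee_pos: [349.4, 222.1, 226.9]
ee_rot: [-179.9, -0.0, 150.7]
force: [-0.9, -0.7, -0.2]
gripper_width: 0.6
```

```bash
python3 - <<'E' > args
import numpy as np
# corner at r=175 on outer face z=22
for th in (1.7,1.6,1.5,1.4,1.32,1.24,1.16): print(round(100-175*np.cos(th)+22*np.sin(th)+16,1),-45,round(60+175*np.sin(th)+22*np.cos(th),1),end=" ")
E
python3 go.py $(cat args)
python3 - <<'E'
from workcell import env
import cv2
cv2.imwrite("pics/side5.png",cv2.resize(env.grab_frame("side")[60:340,200:550,::-1],None,fx=2,fy=2))
E
```

```text
t 7.02 pos [349.4 222.1 226.9] rot [-1.7993e+02 -1.0000e-02  1.5073e+02] case [239.4 -44.6] F [-0.9 -0.7 -0.2] w 0.6 q [ 3.0870e+01  3.1000e+00  1.0726e+02 -3.0000e-02  6.9700e+01 -2.9850e+01]
turn share -0.0033
[160.4, -45.0, 230.7] world [419. 184. 231.] share [-0.1579  0.0013 -0.0077]
[143.1, -45.0, 234.3] world [434. 176. 234.] share [-0.1925  0.0014 -0.0149]
[125.6, -45.0, 236.1] world [449. 167. 236.] share [-0.2275  0.0014 -0.0185]
[107.9, -45.0, 236.2] world [464. 158. 236.] share [-0.2629  0.0015 -0.0187]
[93.9, -45.0, 235.0] world [477. 152. 235.] share [-0.2909  0.0016 -0.0163]
[80.0, -45.0, 232.7] world [489. 145. 233.] share [-0.3187  0.0017 -0.0117]
[66.3, -45.0, 229.2] world [501. 138. 229.] share [-0.3461  0.0018 -0.0048]
tip px side [449.8 230.3] top [197.5 314.6]
```

View pics/side5.png

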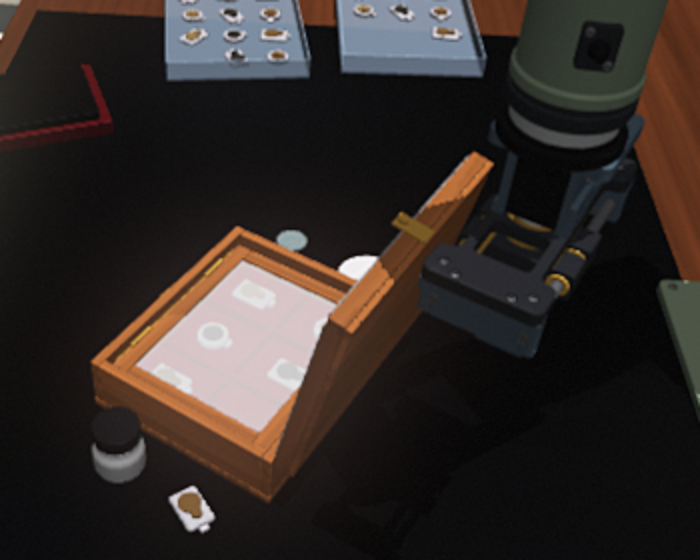

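Request:
arm_command --pt "1 -0.05 0 0 0" --pt "1 -0.09 0 0 0" --pt "1 -0.12 0 0 0" --pt "1 -0.145 0 -0.005 0" --pt "1 -0.17 0 -0.01 0" --pt "1 -0.2 0 -0.015 0" --pt "1 -0.23 0 -0.018 0" --pt "1 -0.26 0 -0.018 0"

```text
time_s: 7.73
ee_pos: [465.9, 159.1, 239.7]
ee_rot: [179.7, 0.2, 150.7]
force: [-0.4, 2.2, 0.9]
gripper_width: 0.3
```

```bash
python3 - <<'E' > args
import numpy as np
for th in (1.33,1.25,1.18,1.11,1.04,.97,.9,.83): print(round(100-175*np.cos(th)+22*np.sin(th)+16,1),-45,round(60+175*np.sin(th)+22*np.cos(th),1),end=" ")
E
python3 go.py $(cat args)
python3 - <<'E'
from workcell import env
import cv2
cv2.imwrite("pics/side6.png",cv2.resize(env.grab_frame("side")[60:340,200:550,::-1],None,fx=2,fy=2))
E
```

```text
t 7.73 pos [465.9 159.1 239.7] rot [179.73   0.18 150.73] case [106.9 -46.2] F [-0.4  2.2  0.9] w 0.3 q [ 1.748e+01  9.700e+00  9.764e+01  5.000e-02  7.235e+01 -4.327e+01]
turn share -0.0032
[95.6, -45.0, 235.2] world [475. 152. 235.] share [-0.0226 -0.0024  0.009 ]
[81.7, -45.0, 233.0] world [487. 146. 233.] share [-0.0504 -0.0024  0.0135]
[69.7, -45.0, 230.2] world [498. 140. 230.] share [-0.0744 -0.0023  0.0192]
[57.9, -45.0, 226.5] world [508. 134. 226.] share [-0.098  -0.0023  0.0266]
[46.4, -45.0, 222.1] world [518. 129. 222.] share [-0.121  -0.0023  0.0355]
[35.2, -45.0, 216.8] world [528. 123. 217.] share [-0.1433 -0.0023  0.0462]
[24.5, -45.0, 210.8] world [537. 118. 211.] share [-0.1647 -0.0023  0.0583]
[14.1, -45.0, 204.0] world [546. 113. 204.] share [-0.1854 -0.0023  0.0719]
tip px side [369.6 188.9] top [240.4 238.1]
```

View pics/side6.png

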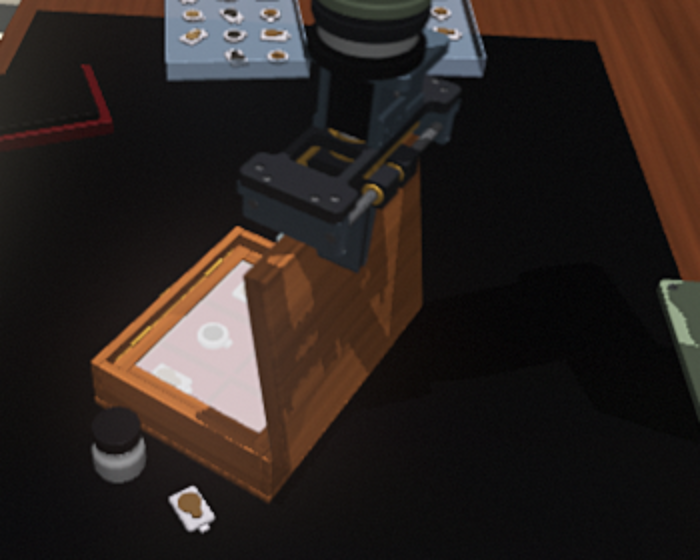

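The lid has swung past vertical, with its top edge at about (265,265), and the fingertip rests on its outer face. I keep following the arc.

Request:
arm_command --pt "1 -0.023 -0.002 0.009 0" --pt "1 -0.05 -0.002 0.013 0" --pt "1 -0.074 -0.002 0.019 0" --pt "1 -0.098 -0.002 0.027 0" --pt "1 -0.12 -0.002 0.035 0" --pt "1 -0.143 -0.002 0.046 0" --pt "1 -0.165 -0.002 0.058 0" --pt "1 -0.185 -0.002 0.072 0"

```text
time_s: 8.45
ee_pos: [549.8, 110.8, 203.0]
ee_rot: [179.8, 0.4, 150.7]
force: [-1.6, 1.3, -0.4]
gripper_width: 0.3
```

```bash
python3 - <<'E' > args
import numpy as np
for th in (.78,.71,.64,.57,.50,.43,.36,.29): print(round(100-175*np.cos(th)+22*np.sin(th)+16,1),-45,round(60+175*np.sin(th)+22*np.cos(th),1),end=" ")
E
python3 go.py $(cat args)
```

```text
t 8.45 pos [549.8 110.8 203. ] rot [179.8    0.36 150.68] case [ 10.1 -44.9] F [-1.6  1.3 -0.4] w 0.3 q [ 1.026e+01  1.723e+01  9.285e+01 -8.000e-02  6.951e+01 -5.039e+01]
turn share -0.0045
[7.1, -45.0, 198.7] world [552. 109. 199.] share [-0.006   0.0003  0.0087]
[-2.4, -45.0, 190.8] world [561. 105. 191.] share [-0.0249  0.0003  0.0246]
[-11.2, -45.0, 182.2] world [568. 101. 182.] share [-0.0424  0.0003  0.0419]
[-19.5, -45.0, 173.0] world [576.  96. 173.] share [-0.0589  0.0003  0.0604]
[-27.0, -45.0, 163.2] world [582.  93. 163.] share [-0.0738  0.0003  0.0801]
[-33.9, -45.0, 152.9] world [588.  89. 153.] share [-0.0874  0.0002  0.1008]
[-40.0, -45.0, 142.2] world [594.  86. 142.] share [-0.0995  0.0002  0.1223]
[-45.4, -45.0, 131.1] world [598.  84. 131.] share [-0.1101  0.0002  0.1445]
tip px side [317.4 182.6] top [276.2 189.9]
```

Request:
arm_command --pt "1 -0.006 0 0.009 0" --pt "1 -0.025 0 0.025 0" --pt "1 -0.042 0 0.042 0" --pt "1 -0.059 0 0.06 0" --pt "1 -0.074 0 0.08 0" --pt "1 -0.087 0 0.1 0" --pt "1 -0.1 0 0.122 0" --pt "1 -0.11 0 0.144 0"

```text
time_s: 9.12
ee_pos: [598.9, 83.4, 130.1]
ee_rot: [179.8, 0.4, 150.7]
force: [-0.3, -0.5, 1.4]
gripper_width: 0.8
```

```bash
python3 - <<'E' > args
import numpy as np
for th in (.24,.19,.15,.11,.08,.05,.03,.015): print(round(100-175*np.cos(th)+22*np.sin(th)+16,1),-45,round(60+175*np.sin(th)+22*np.cos(th),1),end=" ")
E
python3 go.py $(cat args)
python3 - <<'E'
from workcell import env
import cv2
cv2.imwrite("pics/side7.png",cv2.resize(env.grab_frame("side")[60:340,200:550,::-1],None,fx=2,fy=2))
E
```

```text
t 9.12 pos [598.9  83.4 130.1] rot [179.8    0.38 150.67] case [-46.1 -44.9] F [-0.3 -0.5  1.4] w 0.8 q [ 6.870e+00  2.428e+01  9.307e+01 -7.000e-02  6.223e+01 -5.377e+01]
turn share -0.0046
[-48.8, -45.0, 123.0] world [601.  82. 123.] share [-0.0052  0.0001  0.0143]
[-51.7, -45.0, 114.7] world [604.  81. 115.] share [-0.0109  0.0001  0.031 ]
[-53.7, -45.0, 107.9] world [606.  80. 108.] share [-0.0148  0.0001  0.0446]
[-55.5, -45.0, 101.1] world [607.  79. 101.] share [-0.0184  0.      0.0582]
[-56.7, -45.0, 95.9] world [608.  78.  96.] share [-0.0207  0.      0.0686]
[-57.7, -45.0, 90.7] world [609.  78.  91.] share [-0.0226 -0.      0.079 ]
[-58.3, -45.0, 87.2] world [610.  78.  87.] share [-0.0238 -0.      0.086 ]
[-58.7, -45.0, 84.6] world [610.  77.  85.] share [-0.0245 -0.0001  0.0912]
tip px side [291.2 201.4] top [296.4 171.8]
```

View pics/side7.png

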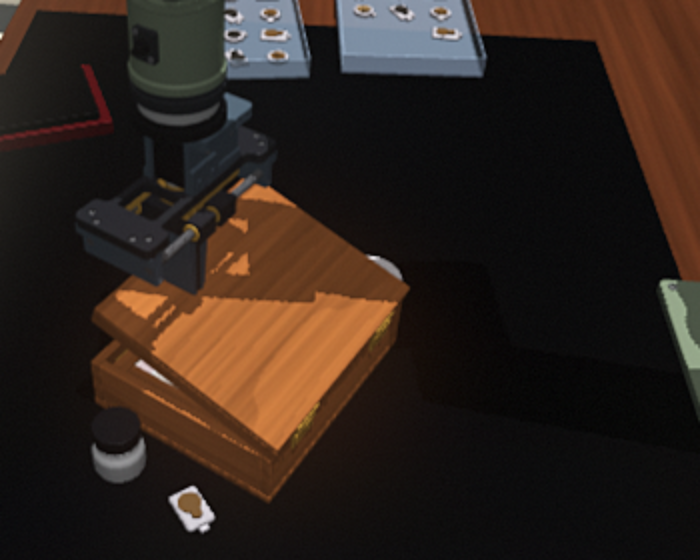

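The lid is about 0.28 rad from shut, with the fingertip on its top near the free edge at about (180,285). I continue down.

Request:
arm_command --pt "1 -0.005 0 0.014 0" --pt "1 -0.011 0 0.031 0" --pt "1 -0.015 0 0.045 0" --pt "1 -0.018 0 0.058 0" --pt "1 -0.021 0 0.069 0" --pt "1 -0.022 0 0.079 0" --pt "1 -0.024 0 0.086 0" --pt "1 -0.024 0 0.092 0"

```text
time_s: 9.83
ee_pos: [609.1, 77.0, 82.0]
ee_rot: [179.9, 0.2, 150.7]
force: [-5.2, -0.7, 22.9]
gripper_width: 0.4
```

Request:
arm_command --pt "1 0 0 0.004 0" --pt "1 0 0 0.007 0" --pt "1 0 0 0.009 0" --pt "1 0 0 0.009 0"

```text
time_s: 10.17
ee_pos: [609.1, 77.0, 82.0]
ee_rot: [179.9, 0.3, 150.7]
force: [-7.4, -1.4, 22.1]
gripper_width: 0.1
```

Firm stop at z = 82.0 mm, exactly the shut height given. I lift straight off, then move well clear.

Request:
arm_command --pt "1 0 0 -0.03 0" --pt "1 0 0 -0.1 0" --pt "1 0 0 -0.18 0" --pt "1 0 0 -0.26 0" --pt "1 0 0 -0.34 0" --pt "1 0 0 -0.42 0" --pt "1 0 0 -0.5 0" --pt "1 0 0 -0.5 0"

```text
time_s: 10.83
ee_pos: [610.3, 77.6, 341.7]
ee_rot: [179.3, 1.1, 150.7]
force: [-0.2, 0.6, 1.1]
gripper_width: 0.4
```

Request:
arm_command --pt "1 0.05 0.06 0 0" --pt "1 0.1 0.12 0 0" --pt "1 0.15 0.18 0 0" --pt "1 0.2 0.24 0 0" --pt "1 0.25 0.3 0 0" --pt "1 0.3 0.36 0 0" --pt "1 0.35 0.42 0 0" --pt "1 0.4 0.48 0 0"

```text
time_s: 11.5
ee_pos: [552.7, 386.6, 340.6]
ee_rot: [179.3, 1.2, 150.7]
force: [0.0, -0.5, 0.4]
gripper_width: 0.6
```

Request:
arm_command --pt "1 0.05 0.06 0 0" --pt "1 0.1 0.12 0 0" --pt "1 0.14 0.16 0 0" --pt "1 0.15 0.17 0 0" --pt "1 0.15 0.17 0 0" --pt "1 0.15 0.17 0 0"

```text
time_s: 12.0
ee_pos: [529.1, 496.9, 339.8]
ee_rot: [179.3, 1.2, 150.7]
force: [0.1, -0.7, -0.1]
gripper_width: 0.4
```

Run:
```python
from h import *
s=env.state();print(s["time_s"],s["ee_pos"],s["force"])
v=np.load("v.npy")
for n in("side","top"):
    f=env.grab_frame(n)[:,:,::-1]
    (a,b)=(slice(115,335),slice(235,455)) if n=="side" else (slice(130,335),slice(170,420))
    g=cv2.resize(f[a,b],None,fx=2.6,fy=2.6)
    for y in(-120,120):
        for x in(-100,100):
            p=(proj(n,c2w(v,[x,y,82]))[0]-[b.start,a.start])*2.6
            cv2.circle(g,tuple(int(i) for i in p),3,(0,255,0),1)
    cv2.imwrite(f"pics/{n}8.png",g)
```

```text
12.0 [529.0741532  496.90766038 339.79049708] [ 0.14472133 -0.68968462 -0.06050105]
```

View pics/side8.png

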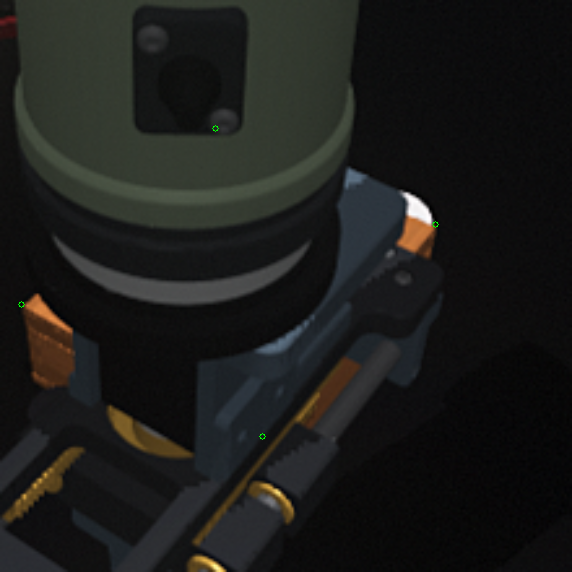

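View pics/top8.png

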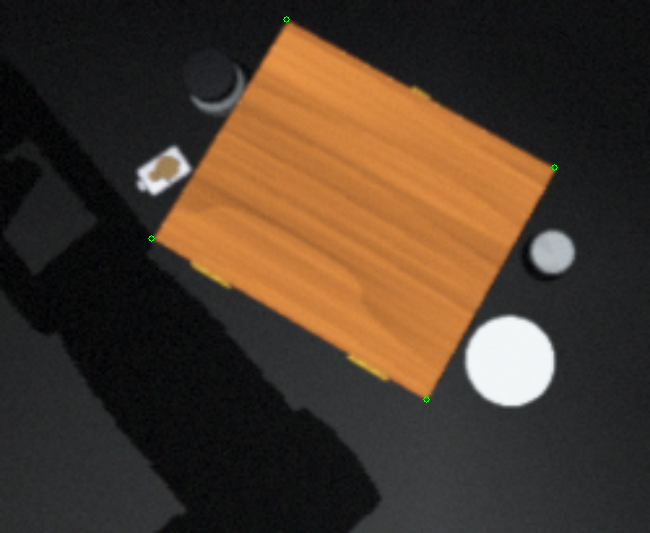

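In the top view all four lid corners match the prediction for z = 82 mm, and nothing on the desk has moved. The hand blocks the side view, so I move it aside and check once more.

Request:
arm_command --pt "1 0.07 0 0 0" --pt "1 0.14 0 0 0" --pt "1 0.21 0 0 0" --pt "1 0.28 0 0 0" --pt "1 0.35 0 0 0" --pt "1 0.42 0 0 0" --pt "1 0.48 0 0 0" --pt "1 0.5 0 0 0"

```text
time_s: 12.77
ee_pos: [309.2, 619.1, 336.1]
ee_rot: [179.2, 1.1, 150.7]
force: [-0.5, 0.4, 0.2]
gripper_width: 0.6
```

Request:
arm_command --pt "1 0.0 0 0 0" --pt "1 0 0 0 0" --pt "1 0 0 0 0"

```text
time_s: 13.02
ee_pos: [311.0, 617.9, 336.7]
ee_rot: [179.2, 1.1, 150.6]
force: [0.9, -0.7, -0.5]
gripper_width: 0.6
```

Run:
```python
from h import *
v=np.load("v.npy");n="side"
f=env.grab_frame(n)[:,:,::-1];a,b=slice(115,335),slice(235,455)
g=cv2.resize(f[a,b],None,fx=2.6,fy=2.6)
for y in(-120,120):
    for x in(-100,100):
        p=(proj(n,c2w(v,[x,y,82]))[0]-[b.start,a.start])*2.6
        cv2.circle(g,tuple(int(i) for i in p),3,(0,255,0),1)
cv2.imwrite("pics/side9.png",g)
```

```text
(no output)
```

View pics/side9.png

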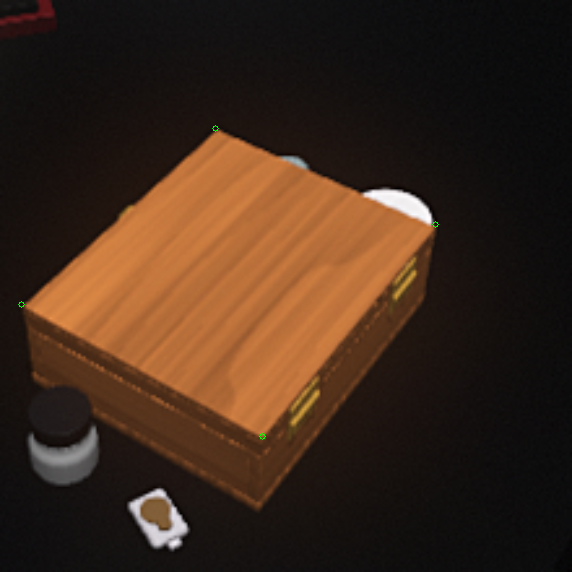

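The side view shows the lid shut with no gap along its front seam, from about (30,320) to (262,440), and its corners on the predictions. The jar, the pendant and the tin are in place.

```bash
python3 -c "
from workcell import env
print(env.job_done())"
```

```text
the job is handed in; nothing more can be done
None
```

I closed the case and handed the job in at about 13 s of the 62 s allowed. The hand-in gives no verdict, so success rests on my own checks.

- **Glazed frame:** I folded it down with the closed fingertips. It came to a firm stop at z = 47.3 mm under 20 N, against 48 mm expected, with the lid still open.
- **Lid:** I swung it shut from its outer face. It came to a firm stop at z = 82.0 mm under about 22 N, exactly the shut height given.
- **Final pictures:** In both views the lid corners lie within a few pixels of where a shut lid should be, and no gap shows at the seam. The jar, loupe, pendant and tin look unmoved; I checked this by eye only, without measuring their positions again.
- **Hand:** It ended well clear, with the force reading at about noise level.

**Disagreement with the text:** I measured case +x at a yaw of 151°, mostly back towards the robot, not "roughly left within 35 degrees". Both cameras agreed on this, and so did the fingertip check, so I worked from the measurement.

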